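Shut the two open clips of a glass biscuit box

ROBOT

A 6-joint arm with a two-finger parallel gripper is mounted at the origin on the work surface. World frame = base frame: x ahead of the robot, y to its left, z up, the work surface at z = 0. Lengths are in m, angles in rad, forces in N, time in s.
With the tool pointing down it reaches from about 0.25 to 0.725 m from the base axis. Payload 4 kg.
Tool frame: the origin (TCP) lies at the very end of the fingers, on their centre line; the grasp point (between the pads) lies 19 mm behind it; z points along the fingers, y is the line along which they close (so a half turn about z gives the same grasp; the last joint's range is limited). The gripper opens to 85 mm and grips with 20 to 120 N. Pads are 22 mm wide; open, the fingers measure 114 mm over their backs; the gripper's body (76 mm by 85 mm) begins 54 mm behind the grasp point. The pads swing forward as they close: fully open they stand 13 mm farther back than shut.
Start: joints at [-1.345, 0.241, 0.005, 1.335, 0, 1.571], TCP at [0.112, -0.487, 0.231] pointing down, gripper open.
Joint ranges: [-2.72, 2.72], [-1.05, 1.87], [-1.09, 1.28], [-1.99, 2.15], [-1.42, 1.44], [-3.14, 3.14]. Speed limits (rad/s): [2.79, 2.79, 3.14, 3.14, 3.14, 3.14].

INTERFACE

Orientations are given as a unit quaternion [x, y, z, w].
In Python, from workcell import bot, vision, workorder, boxes_of gives the robot as it stands.
- The arm moves only by the tool send_rows, never from a script. Its argument "motion" is text: rows parted by semicolons, each of 5 numbers parted by spaces: the closure, from -1 (fully open) to 1 (shut), so that 0 is half open, then the shift along the tool's x, y, z in cm, then the turn about the tool's z in rad. In form: claw x y z twist; .... A call has 1 to 5 rows; each row is the pose to reach, as a shift and turn from the pose commanded when the call began, along the tool's axes at that moment; what a row does not reach only later rows make up. A row lasts 1/10 s, in which the tool goes at most 50 mm and 8.59 degrees, less where a joint would pass 70% of its speed; a pose out of reach is approached as far as the arm can. A call with a gripper value outside its range is refused whole. The fingers move at their own pace and stop on an object; the grip force is fixed at half the most. Time passes only in rows, so rows that repeat a pose let the fingers close. It gives the time, the measured TCP pose, the force, the opening and the grip force at its end, in the units of the state.
- bot.get_obs(): the state, without advancing time (a new reading comes with each control period).
- vision.camera(name): name is "scene" or "top" or "wrist"; returns the picture (384x512x3 uint8, red, green, blue); there is no depth.
- vision.camera_model(name): a dict with "fov_y" (degrees; the focal length in pixels is half the picture's height over the tangent of half this angle, whatever the lens; pixels are square), "cx", "cy" (the principal point, pixels), "k1" (the pictures are not rectified: a ray, as slopes to the right and down, at radius r is drawn at 1 + k1 r^2 times it, then the intrinsics apply), "world_from_camera" (4x4, takes a point from camera to world coordinates); the wrist camera has in their place "hand_eye" (4x4, takes a point from camera to tool coordinates, whose origin is the TCP and whose axes are the flange's). Camera axes: x right, y down, z forward; pixel columns grow to the right and rows downward; lengths in m; the calibration is good to about 2 mm. A picture is of the moment at which its call begins: read the wrist's pose just before it. camera_model takes no time and is no camera call.
- workorder.job_done(): hands the job in; it is judged then, once.
Trained networks look in the newest picture that a camera, given by its name, has taken for a name from the list of things; names that differ only in an ending like _2 or _b are one class to them, and where a whole thing is asked for, a point or a joint stands for the part that bears it (a point fixed in the world has none). Each returns a list of dicts, best first, with "conf" (0 to 1); they miss things now and then, are a little off and sometimes report something else, mostly with a low value. They report only what shows in the picture. A call takes as long as a camera call.
- boxes_of(camera, target): "rect" ([centre column, centre row, width, height] in pixels, round what is visible of it).
The state is a dict: "clock": time; "joint_pos": joint angles; "joint_vel": joint speeds; "tau": joint torques, N m; "eef_pos": TCP position; "tool_rot": TCP orientation; "ft_force": force on the tool from outside, world axes, zero at the start; "ft_torque": the same for the moment, N m; "grip_width": finger opening in m; "grasp_force": force on a finger pad.
Only numpy, scipy, OpenCV 4.12 (cv2) and the standard library are available. Lean on these libraries where they do the work, as an engineer would, in place of code of your own. Each camera call takes 0.05 s, during which the arm holds its last target. There are 200 camera calls.

TASK

The lid is on the glass biscuit box, but the clips at its two ends are still sticking out. With your fingertips fold each of the two down and press it in until its catch tucks under the rim of the glass and it stays shut by itself. Leave the box standing where it is without lifting it or shoving it along, keep the other two clips shut, and do not disturb the other things on the counter.

Things in the scene. Friction and masses are not known exactly. Their poses are not given: they have to be found in the camera images.
- box: Low glass box, cream lid, dark sleeve at its foot, biscuits inside; 1.6 kg, loose (over 15 N of level push may slide it). Lid top 155 x 125 mm, 83 mm up; glass walls 140 x 110 mm; under the lid a glass rim lip juts out to 155 x 125 mm, 60 mm up. Origin: centre of underside, x along its length, any yaw. Teal clip flaps hinged to the lid: a at +x end, b at -x end, c on +y side, d on -y side.
- clip_a (a joint): Clip flap at the +x end, rad. 0 = shut, hanging down against the rim; 1.57 = sticking out level; 2.6 = leaning up over the lid. Starts open at 1.25 to 2.2. Plate 70 mm wide, 2.5 mm thick, reaching 33 mm from its hinge. Moves easily (1 N at its edge); a weak spring reopens it to about 1.0 unless caught. From about 0.3 its catch meets the rim lip and must be snapped in; caught, it reads 0 to 0.08.
- clip_b (a joint): The same for the flap at the -x end, also open at the start. To snap either shut: about 5 to 10 N of inward push on its outer face, 22 to 32 mm below the hinge line. Its free edge is turned outward by 5 mm: leave a shut flap by drawing away outward, since a finger drawn up along it would hook that edge.
- clip_c (a joint): The same for the clip flap on the +y side (90 mm wide), shut at the start: leave it shut.
- clip_d (a joint): The same for the clip flap on the -y side (90 mm wide), shut at the start: leave it shut.
- clip_a_hinge (a point): Middle of the hinge line of clip a: on the box at x = +80 mm, y = 0, 80 mm above the counter. The flap's outer face, when shut, lies 2.5 mm farther out than this line. Turns with the box, not with the flap.
- clip_b_hinge (a point): Middle of the hinge line of clip b: on the box at x = -80 mm, y = 0, 80 mm above the counter.
- clip_a_edge (a point): Middle of the free edge of clip flap a, moves with the flap.
- clip_b_edge (a point): Middle of the free edge of clip flap b, moves with the flap.
- spice_jar: Small glass jar with red-brown spice and a cork ball, 48 mm across, 84 mm tall, loose, by the box's corner between clips a and c. Origin: centre of the underside.
- cup: White cup, 68 mm across, 58 mm tall, loose, by the box's corner between clips b and d. Origin: centre of the underside.
- pasta_jar: Tall glass jar of yellow pasta, 98 mm across, 223 mm tall, loose, to the robot's left. Origin: centre of the underside.
- cocoa_jar: Tall glass jar with dark brown contents, same size, near the pasta jar. Origin: centre of the underside.
- pepper_mill: Wood and glass mill with black pepper, 48 mm across, 187 mm tall, loose on a 12 mm thick wooden tray to the robot's right. Origin: centre of the underside.
- salt_mill: The same with pink salt. Origin: centre of the underside.
- spoon: Wooden spoon, 240 mm long, lying flat to the robot's right. Origin: middle of its length, on the underside.

How it is judged:
By the outcome, as a careful person would: the job done as asked, in the order asked, and still so for the second after the job is handed in, with the robot touching nothing.
It also fails if it takes over 42 s, if anything falls off the work surface, if the arm or the gripper's body presses on something with over 40 N, if the wrist force passes 120 N, or if a joint passes its speed limit or range.

## Working session

There is one attempt and no reset: what is moved stays moved. The work goes in short steps, Python scripts to look and compute and a tool call to move; the robot and the scene stay as the last step left them, time stands still between calls to the robot, and variables do not carry over. Pictures are saved under pics/ and viewed, at most 10 in all, crops included, and the job is handed in when it is done.

Besides the shell and the picture viewer there is one more tool, called after "Call:" by a JSON object that holds its "op" and its "data". send_rows: Moves the arm, as the interface text tells. Its arguments: {"type":"object","properties":{"motion":{"type":"string"}},"required":["motion"]}

```bash
mkdir -p pics
cat > h.py <<'E'
import numpy as np, cv2
from scipy.spatial.transform import Rotation as R
from workcell import bot, vision, workorder, boxes_of
def K(m):
    f=192/np.tan(np.radians(m['fov_y']/2)); return f,m['cx'],m['cy'],m['k1']
def pose(name):
    m=vision.camera_model(name)
    if name!='wrist': return m,np.array(m['world_from_camera'])
    o=bot.get_obs();T=np.eye(4);T[:3,:3]=R.from_quat(o['tool_rot']).as_matrix();T[:3,3]=o['eef_pos']
    return m,T@np.array(m['hand_eye'])
def proj(m,W,P):
    f,cx,cy,k=K(m);c=(np.atleast_2d(P)-W[:3,3])@W[:3,:3];s=c[:,:2]/c[:,2:];s=s*(1+k*(s**2).sum(1,keepdims=True));return s*f+[cx,cy]
def unproj(m,W,uv,z):
    f,cx,cy,k=K(m);d=(np.atleast_2d(uv)-[cx,cy])/f;s=d.copy()
    for _ in range(20): s=d/(1+k*(s**2).sum(1,keepdims=True))
    r=np.c_[s,np.ones(len(s))]@W[:3,:3].T;t=(z-W[2,3])/r[:,2];return W[:3,3]+r*t[:,None]
def shot(name,fn):
    m,W=pose(name);im=vision.camera(name);cv2.imwrite('pics/'+fn,im[:,:,::-1]);return m,W,im
E
python3 - <<'E'
from h import *
m,W,im=shot('top','top0.png');print(m,bot.get_obs())
cv2.imwrite('pics/top0b.png',cv2.resize(im[:,:,::-1],(800,600)))
for n in ['box','clip_a','spice_jar','cup']: print(n,[(np.round(b['rect']),round(b['conf'],2)) for b in boxes_of('top',n)][:5])
m,W,im=shot('scene','sc0.png')
cv2.imwrite('pics/sc0b.png',cv2.resize(im[:,:,::-1],(800,600)))
E
```

```text
{'fov_y': 55.06226261709062, 'cx': 253.63868938928468, 'cy': 194.1456330359543, 'k1': -0.07474807186522837, 'world_from_camera': array([[ 0.00592314, -0.98967527,  0.14320538,  0.34289599],
       [-0.99994712, -0.00706581, -0.00747201,  0.02027395],
       [ 0.00840672, -0.14315355, -0.98966479,  1.25302061],
       [ 0.        ,  0.        ,  0.        ,  1.        ]])} {'clock': 0.05, 'joint_pos': array([-1.34498881e+00,  2.41375603e-01,  3.72212366e-03,  1.33516520e+00,
       -2.68876318e-05,  1.57080139e+00]), 'joint_vel': array([-1.44661487e-04, -1.54471933e-03,  4.17422332e-05, -9.89435342e-04,
       -1.51284080e-03,  1.89936770e-04]), 'tau': array([ 1.66231475e-04, -3.73492169e+01,  2.53292817e+01,  1.09482778e-02,
        4.76458979e-05, -4.61308346e-06]), 'eef_pos': array([ 0.11180018, -0.48670537,  0.23043079]), 'tool_rot': array([ 9.93632914e-01,  1.12661482e-01, -1.27283677e-04, -1.00322081e-03]), 'ft_force': array([-0.41006179,  0.76001576, -0.89996507]), 'ft_torque': array([ 0.01025403, -0.01080448, -0.04121702]), 'grasp_force': 0.0, 'grip_width': 0.08522184442698696}
box [(array([245., 182.,  68.,  62.]), 0.61)]
clip_a [(array([222., 163.,  25.,  20.]), 0.6), (array([267., 198.,  16.,  25.]), 0.52)]
spice_jar [(array([193., 190.,  15.,  18.]), 0.63)]
cup [(array([299., 180.,  20.,  19.]), 0.86)]
```

View pics/top0b.png

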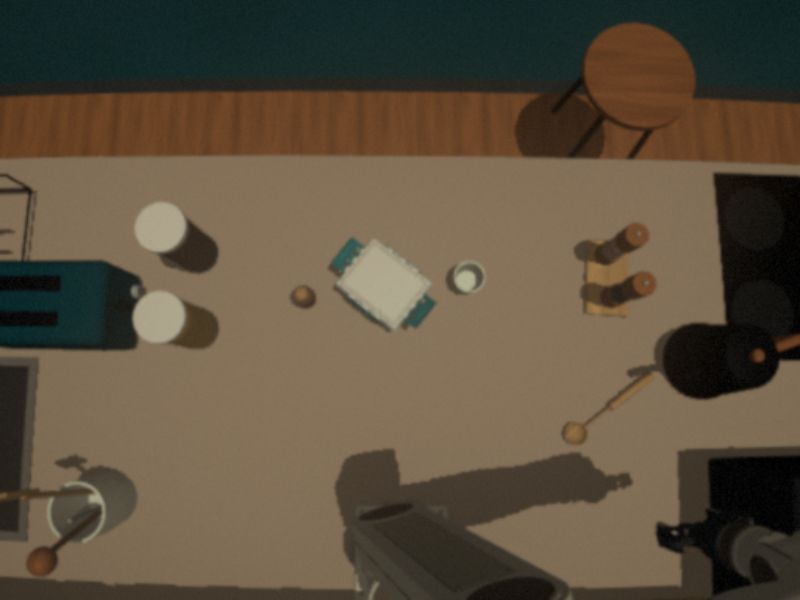

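View pics/sc0b.png

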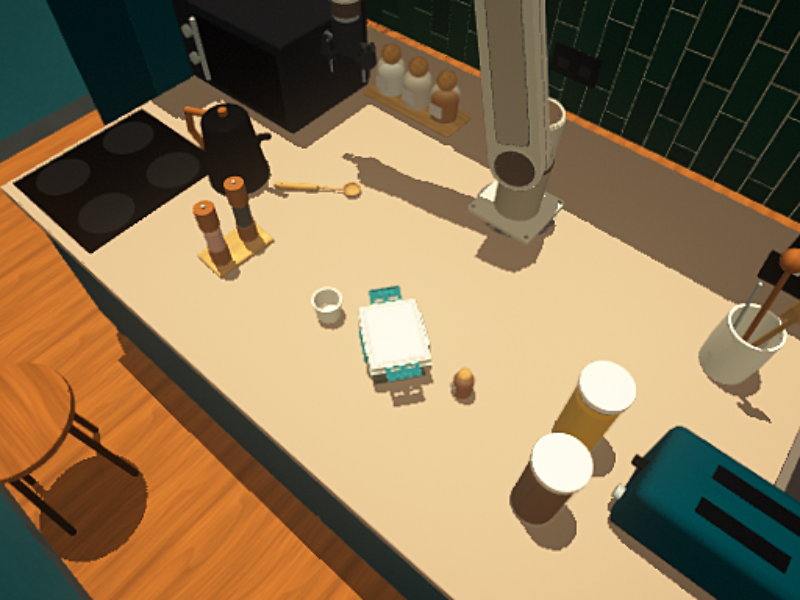

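The box sits mid-counter; its lid corners are near (376,238), (433,285), (393,330) and (335,284) in the 800 px top view. Clip a is at upper left (347,256), b at lower right (420,310), the spice jar at (303,296) and the cup at (468,277). Next I'll fit the box pose.

```bash
cat > fit.py <<'E'
from h import *
def lidfit(im,m,W,seed,zl=0.083,sat=70,val=110):
    hsv=cv2.cvtColor(im,cv2.COLOR_RGB2HSV)
    return hsv
E
python3 - <<'E'
from h import *
from scipy.optimize import least_squares
m,W=pose('top')
# coarse from hand-read lid corners
c=np.array([[376,238],[433,285],[393,330],[335,284]])*0.64
P=unproj(m,W,c,0.083)[:,:2]
print(np.round(P,4)); ctr=P.mean(0)
e=(P[0]-P[1]+P[3]-P[2]); print('ctr',ctr,'lens',[np.linalg.norm(P[i]-P[(i+1)%4]) for i in range(4)])
for i in range(4):
    d=P[(i+1)%4]-P[i];print(np.degrees(np.arctan2(d[1],d[0])))
T=unproj(m,W,np.array([[303,296],[468,277]])*0.64,0.06);print('jar,cup',T[:,:2])
Tq=bot.get_obs();print(R.from_quat(Tq['tool_rot']).as_matrix().round(3));print(np.round(vision.camera_model('wrist')['hand_eye'],3),vision.camera_model('wrist')['fov_y'])
ms,Ws=pose('scene');im=cv2.imread('pics/sc0.png')
cv2.imwrite('pics/sc1.png',cv2.resize(im[165:265,190:320],(780,600),interpolation=cv2.INTER_CUBIC))
E
```

```text
[[ 0.6499  0.0547]
 [ 0.551  -0.0641]
 [ 0.4572  0.0179]
 [ 0.5517  0.1382]]
ctr [0.55245389 0.03667549] lens [np.float64(0.15457829914860385), np.float64(0.12461109358598456), np.float64(0.15300617989895415), np.float64(0.12895948503875665)]
-129.76026098109705
138.85478643699943
51.879170490591285
-40.37208762848889
jar,cup [[ 0.52972693  0.20728579]
 [ 0.57288577 -0.13992303]]
[[ 0.975  0.224 -0.   ]
 [ 0.224 -0.975  0.001]
 [-0.    -0.001 -1.   ]]
[[ 0.    -0.949 -0.315  0.081]
 [ 1.     0.    -0.001 -0.   ]
 [ 0.001 -0.315  0.949 -0.142]
 [ 0.     0.     0.     1.   ]] 69.66310125961094
```

View pics/sc1.png

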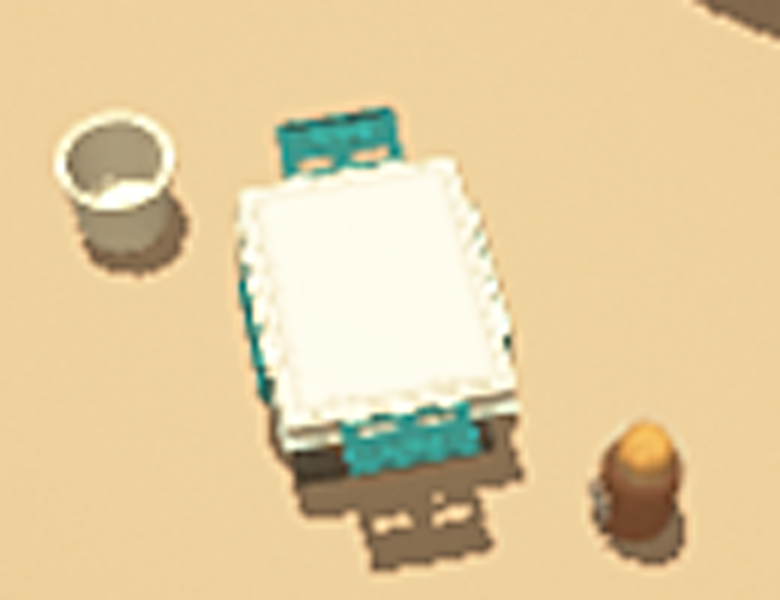

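The crop shows flap b (top) at about level. Flap a (bottom) looks near level or leaning slightly up, and its shadow shows it sticking out. The box yaw is about 50° with its centre near (0.5525, 0.037). I'm moving above the box for a wrist view.

Call:
{"op": "send_rows", "data": {"motion": "1 3.64 -2.74 0 0; 1 7.28 -5.48 0 0; 1 10.92 -8.22 0 0; 1 14.56 -10.96 0 0; 1 18.2 -13.7 0 0"}}

```text
clock: 0.8
eef_pos: [0.2594, -0.3116, 0.2314]
tool_rot: [0.994, 0.112, 0.0, 0.0]
ft_force: [0.2, -0.4, 0.0]
grip_width: 0.0123
grasp_force: 0.0
```

Call:
{"op": "send_rows", "data": {"motion": "1 3.64 -2.74 0 0; 1 7.28 -5.48 0 0; 1 10.92 -8.22 0 0; 1 14.56 -10.96 0 0; 1 18.2 -13.7 0 0"}}

```text
clock: 1.3
eef_pos: [0.4063, -0.1371, 0.2315]
tool_rot: [0.994, 0.113, 0.0, 0.0]
ft_force: [1.5, -0.6, -0.0]
grip_width: 0.0
grasp_force: 0.0
```

Call:
{"op": "send_rows", "data": {"motion": "1 3.64 -2.74 0 0; 1 7.28 -5.48 0 0; 1 10.92 -8.22 0 0; 1 14.56 -10.96 0 0; 1 18.2 -13.7 0 0"}}

```text
clock: 1.8
eef_pos: [0.553, 0.0372, 0.2313]
tool_rot: [0.994, 0.113, 0.0, 0.0]
ft_force: [-0.1, -1.0, 0.7]
grip_width: 0.0002
grasp_force: 0.0
```

Call:
{"op": "send_rows", "data": {"motion": "1 0 0 0 -0.13; 1 0 0 0 -0.26; 1 0 0 0 -0.39; 1 0 0 0 -0.52; 1 0 0 0 -0.65"}}

```text
clock: 2.3
eef_pos: [0.552, 0.0356, 0.231]
tool_rot: [0.904, 0.427, -0.0, -0.0]
ft_force: [-0.4, 0.8, -0.3]
grip_width: 0.0004
grasp_force: 0.0
```

Run:
```python
from h import *
o=bot.get_obs();print(o['clock'],o['eef_pos'],R.from_quat(o['tool_rot']).as_matrix().round(3).tolist(),o['joint_pos'].round(2))
m,W,im=shot('wrist','w0.png');np.savez('w0.npz',W=W)
cv2.imwrite('pics/w0b.png',cv2.resize(im[:,:,::-1],(800,600)))
```

```text
2.3 [0.55201338 0.03561592 0.23103991] [[0.636, 0.772, -0.0], [0.772, -0.636, -0.0], [-0.0, -0.0, -1.0]] [0.06 0.35 0.15 1.37 0.   2.32]
```

View pics/w0b.png

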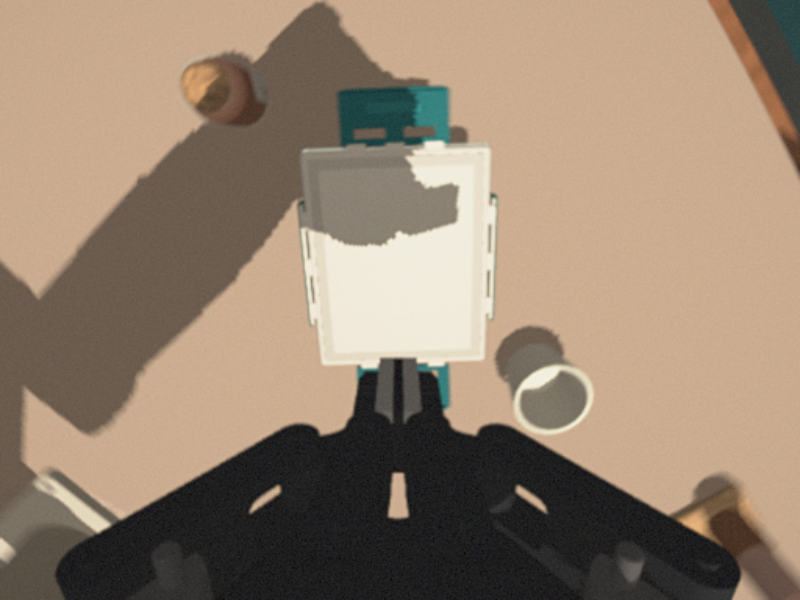

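The lid shows fully, with corners at (302,150), (490,144), (485,359) and (321,364). Flap a is at the top (340-448, 87-145) and flap b peeks out beside the fingertips at (360-450, 365-405). I'll fit the pose from these.

Run:
```python
from h import *
from scipy.optimize import least_squares
m,_=pose('wrist');W=np.load('w0.npz')['W'];mt,Wt=pose('top')
uv=(np.array([[302,150],[490,144],[485,362],[320,365]])+.5)*.64-.5
# tool x = box +x: image up; image left = box +y
B=np.array([[1,1],[1,-1],[-1,-1],[-1,1]])*[.0775,.0625]
def pts(p,z=.083,B=B):
    c,s=np.cos(p[2]),np.sin(p[2]);return np.c_[B@np.array([[c,s],[-s,c]])+p[:2],np.full(len(B),z)]
r=least_squares(lambda p:(proj(m,W,pts(p))-uv).ravel(),[.5525,.037,.88]);p=r.x
print(p,np.degrees(p[2]),r.fun.round(1))
c=np.array([[376,238],[433,285],[393,330],[335,284]])*.64
print('top resid',(proj(mt,Wt,pts(p)[[0,3,2,1]])[[0,0,0,0]]*0).sum(),(proj(mt,Wt,pts(p))[[1,2,3,0]]-c).round(1).tolist())
# flap edge: a edge corners px, solve angle
ea=(np.array([[339,91],[449,87]])+.5)*.64-.5; eb=(np.array([[450,406]])+.5)*.64-.5
for th in np.arange(1.0,2.4,.1):
    x=.08+.033*np.sin(th);z=.08-.033*np.cos(th)
    qa=proj(m,W,pts(p,z,np.array([[x,.035],[x,-.035]])))-ea
    qb=proj(m,W,pts(p,z,np.array([[-x,-.035]])))-eb
    print(round(th,1),qa.round(1).ravel(),qb.round(1).ravel())
```

```text
[0.55702196 0.04041226 0.91067133] 52.17762375567108 [-1.9  0.1  2.   0.1  0.2 -0.3 -0.4  0.5]
top resid 0.0 [[-2.6, -1.2], [-1.6, -2.4], [0.1, -0.9], [-0.5, -1.1]]
1.0 [ 2.3  6.9 -1.3  7.4] [ -2.8 -14.3]
1.1 [ 1.8  4.9 -1.   5.4] [ -2.6 -12. ]
1.2 [ 1.4  3.2 -0.7  3.6] [-2.4 -9.8]
1.3 [ 0.9  1.7 -0.3  2.1] [-2.1 -7.8]
1.4 [0.5 0.6 0.  0.9] [-1.9 -5.9]
1.5 [ 0.  -0.3  0.4  0. ] [-1.6 -4.2]
1.6 [-0.4 -0.8  0.8 -0.5] [-1.3 -2.7]
1.7 [-0.9 -1.   1.2 -0.7] [-1.  -1.4]
1.8 [-1.3 -0.8  1.6 -0.6] [-0.7 -0.3]
1.9 [-1.7 -0.2  2.  -0. ] [-0.4  0.5]
2.0 [-2.   0.7  2.3  0.9] [-0.1  1.1]
2.1 [-2.4  2.1  2.7  2.2] [0.2 1.4]
2.2 [-2.6  3.8  3.1  3.9] [0.5 1.4]
2.3 [-2.9  5.9  3.4  6. ] [0.8 1.1]
```

Run:
```python
from h import *
im=cv2.imread('pics/top0.png');c=cv2.resize(im[140:225,195:310],(800,590),interpolation=cv2.INTER_CUBIC)
w=cv2.imread('pics/w0.png');d=cv2.resize(w[45:270,180:330],(393,590),interpolation=cv2.INTER_CUBIC)
m,_=pose('wrist');W=np.load('w0.npz')['W'];mt,Wt=pose('top')
B=np.array([[1,1],[1,-1],[-1,-1],[-1,1]])*[.0775,.0625]
p=[.55702,.04041,.91067];cs,s=np.cos(p[2]),np.sin(p[2]);P=np.c_[B@np.array([[cs,s],[-s,cs]])+p[:2],np.full(4,.083)]
q=(proj(mt,Wt,P)-[195,140]+.5)*[800/115,590/85];cv2.polylines(c,[q.astype(int)],True,(0,0,255),1)
q=(proj(m,W,P)-[180,45]+.5)*[393/150,590/225];cv2.polylines(d,[q.astype(int)],True,(0,0,255),1)
cv2.imwrite('pics/cmp.png',cv2.resize(np.hstack([c,d]),(800,396)))
```

```text
(no output)
```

View pics/cmp.png

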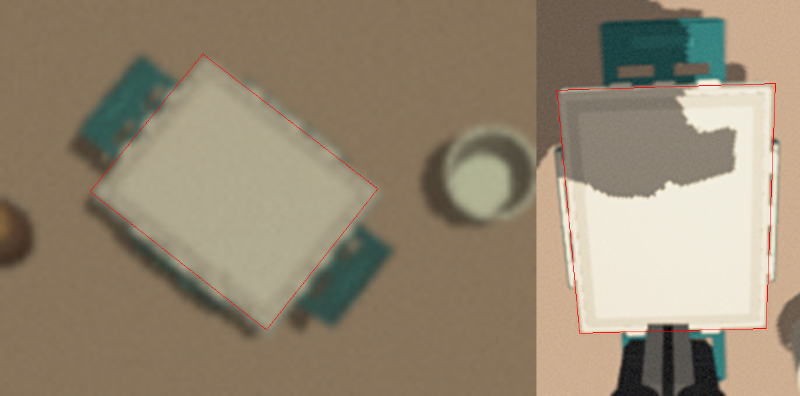

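The fit matches both views to within a few millimetres. I'm going out over clip a and down.

Call:
{"op": "send_rows", "data": {"motion": "1 4 -0.1 0 -0.028; 1 8 -0.2 0 -0.028; 1 11.5 -0.3 2 -0.028; 1 11.5 -0.3 6 -0.028; 1 11.5 -0.3 10 -0.028"}}

```text
clock: 2.85
eef_pos: [0.6246, 0.1272, 0.1304]
tool_rot: [0.9, 0.436, 0.001, 0.0]
ft_force: [0.1, 0.1, -0.6]
grip_width: -0.0001
grasp_force: 0.0
```

Run:
```python
from h import *
o=bot.get_obs();print(o['clock'],o['eef_pos'],o['ft_force'])
u=np.array([np.cos(.909),np.sin(.909)]);d=o['eef_pos'][:2]-[.556,.040];print('box frame',d@u,d@[-u[1],u[0]])
m,W,im=shot('wrist','w1.png');np.savez('w1.npz',W=W)
cv2.imwrite('pics/w1b.png',cv2.resize(im[:,:,::-1],(800,600)))
```

```text
2.85 [0.62460931 0.12719287 0.13036426] [ 0.12877502  0.09549156 -0.57539475]
box frame 0.11094836265578964 -0.0005421042353493735
```

View pics/w1b.png

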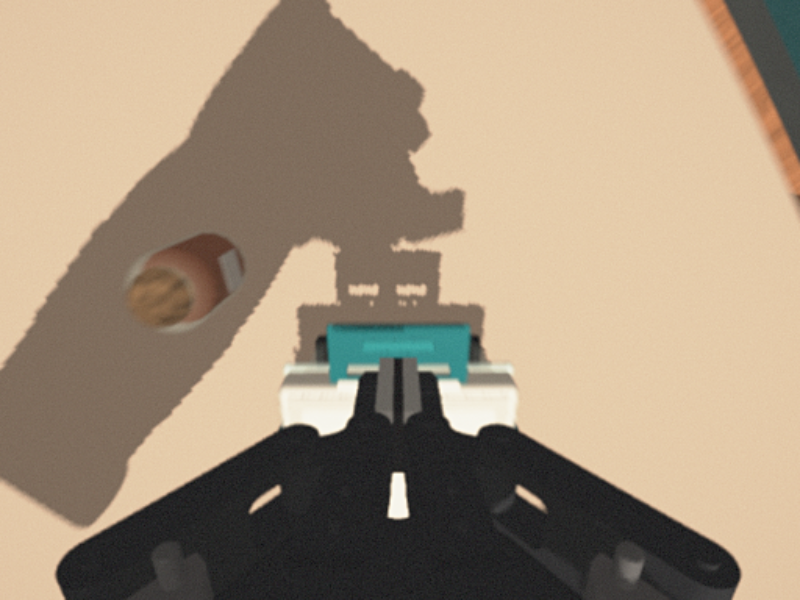

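Flap a (328-470, 325-380) is centred under the fingertips (398,375), and the spice jar at (185,290) is well clear. I'm folding the flap down along its arc.

Call:
{"op": "send_rows", "data": {"motion": "1 0 0 3 0; 1 0 0 4.8 0; 1 0 0 6 0; 1 0 0 6.7 0; 1 -0.3 0 7.1 0"}}

```text
clock: 3.4
eef_pos: [0.6221, 0.1238, 0.0608]
tool_rot: [0.9, 0.437, 0.001, -0.0]
ft_force: [-0.3, 1.2, -0.1]
grip_width: 0.0002
grasp_force: 0.5
```

Call:
{"op": "send_rows", "data": {"motion": "1 -0.2 0 0.2 0; 1 -0.3 0 0.2 0; 1 -0.4 0 0.3 0; 1 -0.5 0 0.3 0; 1 -0.6 0 0.4 0"}}

```text
clock: 3.9
eef_pos: [0.6183, 0.1186, 0.057]
tool_rot: [0.9, 0.437, 0.001, 0.0]
ft_force: [-0.2, 0.7, 0.9]
grip_width: 0.0005
grasp_force: 0.6
```

Run:
```python
from h import *
o=bot.get_obs();print(o['clock'],o['eef_pos'],o['ft_force'])
u=np.array([np.cos(.909),np.sin(.909)]);d=o['eef_pos'][:2]-[.556,.040];print('box frame',d@u,d@[-u[1],u[0]],'f',o['ft_force'][:2]@u)
m,W,im=shot('scene','s2.png')
cv2.imwrite('pics/s2b.png',cv2.resize(im[165:265,190:320,::-1],(780,600),interpolation=cv2.INTER_CUBIC))
```

```text
3.9 [0.61829019 0.11863432 0.0569639 ] [-0.18714924  0.7276119   0.85572582]
box frame 0.10031329527945576 -0.000816539685559052 f 0.45899571460816757
```

View pics/s2b.png

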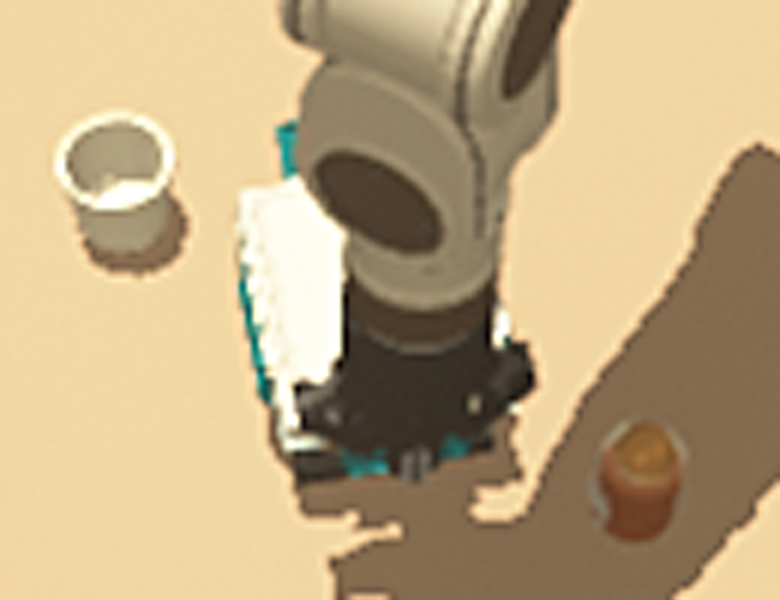

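Flap a is now folded down against the fingertip (teal at about (350-470, 440-470)). I'll press it in with small steps and watch the force.

Call:
{"op": "send_rows", "data": {"motion": "1 -0.1 0 0.1 0; 1 -0.2 0 0.2 0; 1 -0.25 0 0.3 0; 1 -0.3 0 0.3 0; 1 -0.35 0 0.3 0"}}

```text
clock: 4.45
eef_pos: [0.6179, 0.1178, 0.0549]
tool_rot: [0.899, 0.437, 0.003, -0.001]
ft_force: [3.2, 5.9, 3.3]
grip_width: 0.0
grasp_force: 3.7
```

Call:
{"op": "send_rows", "data": {"motion": "1 -0.05 0 0.05 0; 1 -0.1 0 0.1 0; 1 -0.1 0 0.1 0"}}

```text
clock: 4.75
eef_pos: [0.6166, 0.1161, 0.0534]
tool_rot: [0.899, 0.437, 0.002, 0.0]
ft_force: [0.6, 1.7, 0.3]
grip_width: 0.0002
grasp_force: 0.0
```

Call:
{"op": "send_rows", "data": {"motion": "1 -0.05 0 0 0; 1 -0.1 0 0 0; 1 -0.1 0 0 0"}}

```text
clock: 5.05
eef_pos: [0.6134, 0.1136, 0.0515]
tool_rot: [0.9, 0.436, -0.001, -0.0]
ft_force: [-0.3, 0.0, -0.3]
grip_width: -0.0002
grasp_force: 0.1
```

Call:
{"op": "send_rows", "data": {"motion": "1 -0.05 0 0 0; 1 -0.1 0 0 0; 1 -0.1 0 0 0"}}

```text
clock: 5.35
eef_pos: [0.6134, 0.1136, 0.0518]
tool_rot: [0.9, 0.437, -0.0, -0.0]
ft_force: [1.2, 1.1, -0.8]
grip_width: 0.0001
grasp_force: 0.7
```

Call:
{"op": "send_rows", "data": {"motion": "1 -0.05 0 0 0; 1 -0.1 0 0 0; 1 -0.1 0 0 0"}}

```text
clock: 5.65
eef_pos: [0.6135, 0.1135, 0.0521]
tool_rot: [0.9, 0.437, 0.0, -0.001]
ft_force: [3.7, 4.6, -4.5]
grip_width: -0.0004
grasp_force: 2.6
```

It is in firm contact with the shut flap, at the expected face position. I'll withdraw outward, then lift.

Call:
{"op": "send_rows", "data": {"motion": "1 0.5 0 0 0; 1 2 0 0 0; 1 4 0 0 0; 1 4 0 -4 0; 1 4 0 -9 0"}}

```text
clock: 6.15
eef_pos: [0.6354, 0.1435, 0.1393]
tool_rot: [0.9, 0.437, -0.005, -0.0]
ft_force: [1.1, 0.2, 0.5]
grip_width: 0.0002
grasp_force: 0.0
```

Run:
```python
from h import *
o=bot.get_obs();print(o['clock'],o['eef_pos'],o['ft_force'])
u=np.array([np.cos(.909),np.sin(.909)]);d=o['eef_pos'][:2]-[.556,.040];print('box frame',d@u,d@[-u[1],u[0]])
m,W,im=shot('wrist','w3.png')
cv2.imwrite('pics/w3b.png',cv2.resize(im[:,:,::-1],(800,600)))
```

```text
6.15 [0.63541149 0.14345864 0.13933261] [1.09671621 0.20736239 0.46750126]
box frame 0.13041858153005537 0.0009320573761110867
```

View pics/w3b.png

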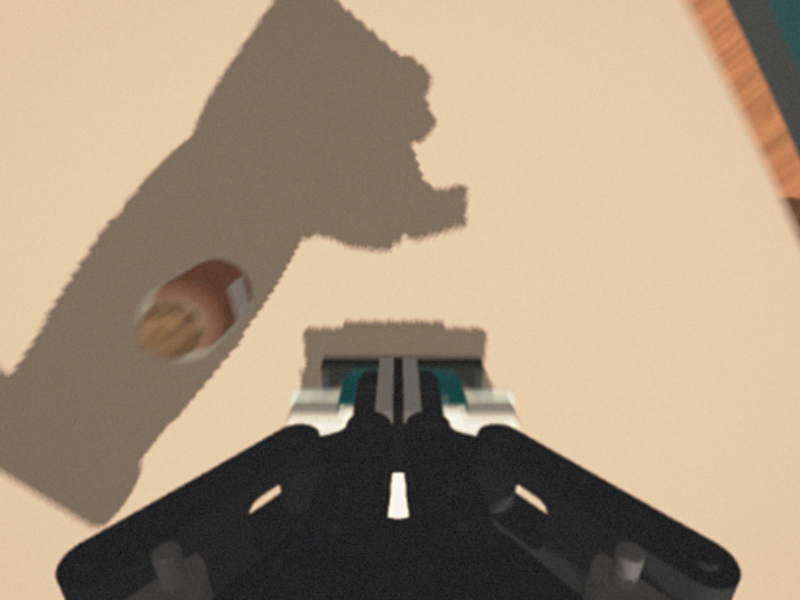

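Clip a hangs vertical (teal at (345-465, 370-400)) and stays shut on its own; the jar is untouched. Next I go over the lid to clip b.

Call:
{"op": "send_rows", "data": {"motion": "1 -4.8 0 -1 0; 1 -9.6 0 -1 0; 1 -14.4 0 -1 0; 1 -19.2 0.1 -1 0; 1 -24 0.1 -1 0"}}

```text
clock: 6.7
eef_pos: [0.4887, -0.0469, 0.1528]
tool_rot: [0.9, 0.437, -0.0, 0.001]
ft_force: [0.5, 0.3, 0.1]
grip_width: -0.0
grasp_force: 0.0
```

Call:
{"op": "send_rows", "data": {"motion": "1 0 0 0 0; 1 0 0 0 0"}}

```text
clock: 6.9
eef_pos: [0.4899, -0.0462, 0.153]
tool_rot: [0.9, 0.435, 0.0, 0.001]
ft_force: [1.0, -0.4, -0.5]
grip_width: -0.0002
grasp_force: 0.0
```

Run:
```python
from h import *
o=bot.get_obs();print(o['clock'],o['eef_pos'],o['ft_force'],R.from_quat(o['tool_rot']).as_matrix()[:,0])
u=np.array([np.cos(.909),np.sin(.909)]);d=o['eef_pos'][:2]-[.556,.040];print('box frame',d@u,d@[-u[1],u[0]])
m,W,im=shot('wrist','w4.png')
for n in ['box','clip_b','cup']: print(n,[(np.round(b['rect']),round(b['conf'],2)) for b in boxes_of('wrist',n)][:4])
B=np.array([[1,1],[1,-1],[-1,-1],[-1,1]])*[.0775,.0625]
v=np.array([-u[1],u[0]]);P=np.array([np.r_[np.array([.556,.04])+a*u+b*v,.083] for a,b in B]);print(proj(m,W,P).round(1).tolist())
im=im.copy();cv2.polylines(im,[proj(m,W,P).astype(int)],True,(255,0,0),1)
cv2.imwrite('pics/w4b.png',cv2.resize(im[:,:,::-1],(800,600)))
```

```text
6.9 [ 0.48992616 -0.04619694  0.15304089] [ 1.03290984 -0.40666571 -0.49376397] [6.20805981e-01 7.83964242e-01 2.89400636e-05]
box frame -0.10860455701353469 -0.0008460647877689895
box [(array([254., 105., 191., 209.]), 0.69)]
clip_b [(array([254., 186.,  88.,  45.]), 0.85), (array([166., 100.,   8.,  46.]), 0.76)]
cup [(array([382., 204.,  81.,  74.]), 0.88), (array([480., 375.,  18.,  13.]), 0.68)]
[[155.6, -65.1], [346.4, -67.0], [332.0, 163.0], [174.3, 164.2]]
```

View pics/w4b.png

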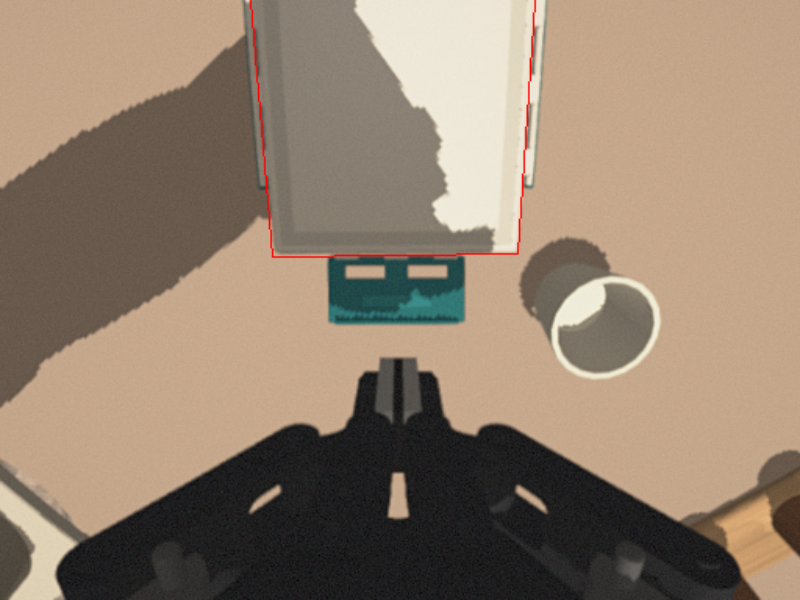

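Flap b (328-465, 256-323) is centred on the fingertips and the cup (605,328) is well to the side. I'm folding b down the same way.

Call:
{"op": "send_rows", "data": {"motion": "1 0 0 4.5 0; 1 0 0 7.1 0; 1 0 0 8.3 0; 1 0 0 9 0; 1 0.2 0 9.4 0"}}

```text
clock: 7.6
eef_pos: [0.4919, -0.0431, 0.0583]
tool_rot: [0.899, 0.437, -0.0, 0.0]
ft_force: [-1.0, 0.0, 0.2]
grip_width: 0.0
grasp_force: 0.5
```

Call:
{"op": "send_rows", "data": {"motion": "1 0.2 0 0.1 0; 1 0.3 0 0.2 0; 1 0.4 0 0.2 0; 1 0.5 0 0.3 0; 1 0.6 0 0.4 0"}}

```text
clock: 8.1
eef_pos: [0.4955, -0.0393, 0.0551]
tool_rot: [0.9, 0.437, 0.0, 0.001]
ft_force: [-4.2, -3.7, 7.0]
grip_width: -0.0001
grasp_force: 3.5
```

Call:
{"op": "send_rows", "data": {"motion": "1 0.1 0 0.1 0; 1 0.2 0 0.2 0; 1 0.25 0 0.3 0; 1 0.3 0 0.3 0; 1 0.35 0 0.3 0"}}

```text
clock: 8.6
eef_pos: [0.4974, -0.0364, 0.0514]
tool_rot: [0.9, 0.437, -0.0, 0.001]
ft_force: [-1.0, -0.5, 1.1]
grip_width: 0.0002
grasp_force: 0.0
```

Call:
{"op": "send_rows", "data": {"motion": "1 0.05 0 0.05 0; 1 0.1 0 0.1 0; 1 0.1 0 0.1 0"}}

```text
clock: 8.9
eef_pos: [0.4982, -0.0346, 0.0501]
tool_rot: [0.9, 0.437, 0.0, -0.0]
ft_force: [0.4, 0.0, 0.9]
grip_width: -0.0001
grasp_force: 0.0
```

Call:
{"op": "send_rows", "data": {"motion": "1 0.05 0 0 0; 1 0.1 0 -0.1 0; 1 0.15 0 -0.1 0; 1 0.15 0 -0.1 0"}}

```text
clock: 9.3
eef_pos: [0.4986, -0.0339, 0.0512]
tool_rot: [0.9, 0.437, -0.0, -0.0]
ft_force: [-1.7, -0.7, -0.8]
grip_width: -0.0002
grasp_force: 0.6
```

Call:
{"op": "send_rows", "data": {"motion": "1 0.05 0 0 0; 1 0.1 0 0 0; 1 0.15 0 0 0; 1 0.15 0 0 0"}}

```text
clock: 9.7
eef_pos: [0.4986, -0.0339, 0.0512]
tool_rot: [0.9, 0.436, -0.002, 0.001]
ft_force: [-4.9, -4.8, 3.7]
grip_width: 0.0
grasp_force: 3.2
```

Firm contact, just like clip a. I'll withdraw outward, lift and check.

Call:
{"op": "send_rows", "data": {"motion": "1 -0.5 0 0 0; 1 -2 0 0 0; 1 -4 0 0 0; 1 -5 0 -4 0; 1 -5 0 -9 0"}}

```text
clock: 10.2
eef_pos: [0.4653, -0.073, 0.1399]
tool_rot: [0.9, 0.436, -0.003, -0.002]
ft_force: [1.3, -0.8, -0.5]
grip_width: -0.0002
grasp_force: 0.0
```

Call:
{"op": "send_rows", "data": {"motion": "1 -4 0 -4 0; 1 -8 0 -6 0; 1 -12 0 -8 0; 1 -12 0 -8 0; 1 -12 0 -8 0"}}

```text
clock: 10.7
eef_pos: [0.3945, -0.1673, 0.222]
tool_rot: [0.9, 0.435, 0.001, 0.001]
ft_force: [0.4, 0.7, -0.6]
grip_width: 0.0001
grasp_force: 0.0
```

Run:
```python
from h import *
o=bot.get_obs();print(o['clock'],o['eef_pos'],o['ft_force'])
m,W,im=shot('wrist','w5.png');m,W,s=shot('scene','s5.png');m,W,t=shot('top','t5.png')
A=cv2.resize(im[:,:,::-1],(400,300));S=cv2.resize(s[150:270,170:330,::-1],(400,300),interpolation=2);T=cv2.resize(t[120:240,170:330,::-1],(400,300),interpolation=2)
S0=cv2.resize(cv2.imread('pics/sc0.png')[150:270,170:330],(400,300),interpolation=2)
cv2.imwrite('pics/end.png',np.vstack([np.hstack([A,T]),np.hstack([S,S0])]))
```

```text
10.7 [ 0.3944715  -0.16734603  0.22198364] [ 0.42340881  0.66019155 -0.59980373]
```

View pics/end.png

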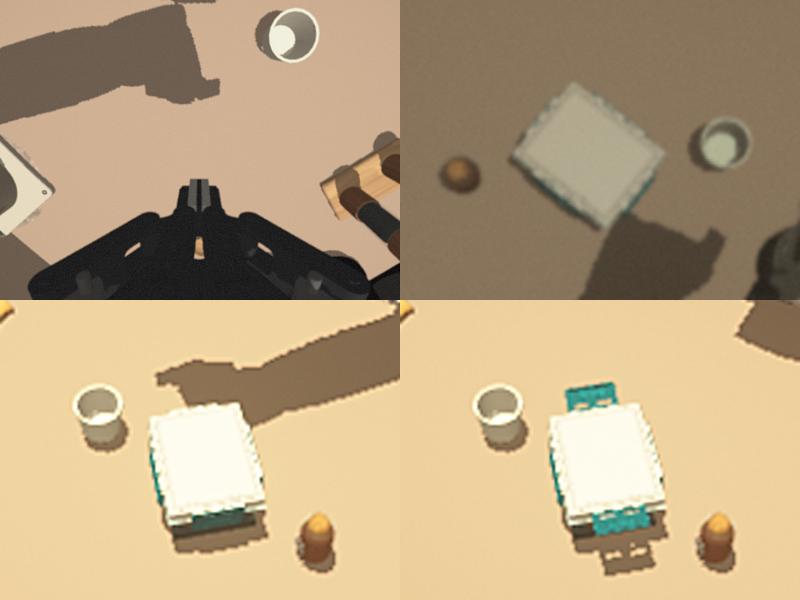

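Both end clips are flat against the box: a shows at (215,520) in the lower left panel, and b no longer sticks out. The box, cup and jar sit where they did before. I'm handing in the job.

```bash
python3 -c "
from workcell import workorder
print(workorder.job_done())"
```

```text
the job is handed in; nothing more can be done
None
```

Both end clips (a and b) are snapped shut and stay shut on their own; in the last camera pictures the box, cup and spice jar stand where they were, and the job is handed in.

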